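Find the loose hatch on the bench service box and push it open

ROBOT

A 7-joint arm with a two-finger parallel gripper is mounted at the origin on the work surface. World frame = base frame: x ahead of the robot, y to its left, z up, the work surface at z = 0. Lengths are in mm, angles in degrees, forces in N, time in s.
With the tool pointing down it reaches from about 425 to 1025 mm from the base axis. Payload 9.4 kg.
Tool frame: the origin (TCP) lies midway between the tips of the shut fingers; the grasp point (between the pads) lies 19 mm behind it; x points along the fingers, z is the direction in which the jaws open and shut, and the axes are right-handed (so a half turn about x gives the same grasp; the last joint's range is limited). The gripper opens to 85 mm and grips with 20 to 120 N. Pads are 22 mm wide; open, the fingers measure 114 mm over their backs; the gripper's body (76 mm by 85 mm) begins 54 mm behind the grasp point. The pads swing forward as they close: fully open they stand 13 mm farther back than shut.
Start: joints at [59.376, 34.337, -0.143, 91.639, 0.103, 54.024, -4.572], TCP at [320.423, -650.348, 231.275] pointing down, gripper open.
Joint ranges: [-147.43, 147.43], [-19.82, 112.94], [-74.19, 73.91], [6.32, 146.72], [-59.91, 239.91], [6.04, 106.73], [-150.56, 150.56]. Speed limits (degrees/s): [127.2, 127.2, 172.46, 172.46, 180, 180, 180].

INTERFACE

Orientations are given as [roll, pitch, yaw] about the fixed x, y, z axes, in that order (R = Rz(yaw) Ry(pitch) Rx(roll)).
In Python, from rig import arm gives the robot as it stands.
- The arm moves only by the tool step_arm, never from a script. Its argument "rows" is a list of rows, each a list of 2 entries, a list of its own where there are three numbers: the shift along the tool's x, y, z in m, then the turn, a rotation vector about the tool's x, y, z in rad. In form: [[[x, y, z], [ax, ay, az]], ...]. A call has exactly 10 rows; each row is the pose to reach, as a shift and turn from the pose commanded when the call began, along the tool's axes at that moment; what a row does not reach only later rows make up. A row lasts 1/12 s, in which the tool goes at most 41.7 mm and 7.16 degrees, less where a joint would pass 70% of its speed; a pose out of reach is approached as far as the arm can. A call with a gripper value outside its range is refused whole. "hand" is the closure, from -1 (fully open) to 1 (shut), set as the call begins (left out, the last holds). The fingers move at their own pace and stop on an object; "newtons" is the grip in N (left out, the last holds). Time passes only in rows, so rows that repeat a pose let the fingers close, or fill a call up. It gives the time, the measured TCP pose, the force and the opening at its end, in the units of the state.
- arm.state(): the state, without advancing time (a new reading comes with each control period).
- arm.read_camera(name): name is "scene" or "top"; returns the picture (384x512x3 uint8, red, green, blue); there is no depth.
- arm.camera_model(name): a dict with "intrinsics" (3x3 intrinsics, pixels), "eye" and "orientation" of the camera in the world. Camera axes: x right, y down, z forward; pixel columns grow to the right and rows downward; lengths in mm; the calibration is good to about 2 mm. A picture is of the moment at which its call begins. camera_model takes no time and is no camera call.
- arm.sign_off(): hands the job in, once; it reports no verdict.
The state is a dict: "clock": time; "joint_positions": joint angles; "dq": joint speeds; "effort": joint torques, N m; "position": TCP position; "tool_rot": TCP orientation; "force": force on the tool from outside, world axes, zero at the start; "torque": the same for the moment, N m; "opening": finger opening in mm.
Only numpy, scipy, OpenCV 4.12 (cv2) and the standard library are available. Lean on these libraries where they do the work, as an engineer would, in place of code of your own. Each camera call takes 0.05 s, during which the arm holds its last target. There are 200 camera calls.

TASK

One of the four identical hatches in the top of the grey box on the bench is free; the others are blocked and only give a few millimetres. Press gently with the fingertips on the ribbed ends, one hatch after another, to find the one that rocks, then push that hatch fully open so that it stands upright on its own, and leave the other hatches shut. Do not force anything, and leave the screwdriver, spool and jar where they are.

Things in the scene. Friction and masses are not known exactly. Their poses are not given: they have to be found in the camera images.
- trunk: low grey service box fixed to the bench, 129 mm deep (x), 378 mm long (y), 62 mm high, four identical hatches in a row in its top, hatches 1, 2, 3, 4 centred at y = +138, +46, -46, -138 mm of its frame. Origin on the bench below the axle line, at mid-length; z up, y along the row, x from the near side to the far, ribbed side; yaw up to 0.4 rad either way
- trunk_axle (a point): middle of the axle line that all four hatches share (along the box's y), 60 mm above the bench, axes as the box. Wall tops are flush with the shut hatches, 2 mm above this; walls 10 to 12 mm thick, far wall's inner face at x = +48 mm. Under the free hatch the well is open to 50 mm below this point; the other hatches sit on sprung stops and give about 1 mm per 5 N, at most 5 mm
- hatch1_ribs (a point): centre of the three dark ribs (46 mm long) on top of hatch 1, the place to press: 27 mm beyond the axle on the hatch's mid-line, 2 mm above the axle when shut. Turns with the hatch
- hatch1 (a joint): angle (rad) of hatch 1, an aluminium plate 100 x 78 x 4 mm on an axle: ribbed part 45 mm beyond the axle (box +x), plain part 55 mm on the near side. 0 shut and flush; grows as the ribbed part sinks into the well and the near part rises; stop at 1.45 (nearly upright). The free one moves under 1 to 2 N on the ribs and stays where it is left (stiff hinge)
- hatch2_ribs (a point): centre of the three dark ribs (46 mm long) on top of hatch 2, the place to press: 27 mm beyond the axle on the hatch's mid-line, 2 mm above the axle when shut. Turns with the hatch
- hatch2 (a joint): angle (rad) of hatch 2, an aluminium plate 100 x 78 x 4 mm on an axle: ribbed part 45 mm beyond the axle (box +x), plain part 55 mm on the near side. 0 shut and flush; grows as the ribbed part sinks into the well and the near part rises; stop at 1.45 (nearly upright). The free one moves under 1 to 2 N on the ribs and stays where it is left (stiff hinge)
- hatch3_ribs (a point): centre of the three dark ribs (46 mm long) on top of hatch 3, the place to press: 27 mm beyond the axle on the hatch's mid-line, 2 mm above the axle when shut. Turns with the hatch
- hatch3 (a joint): angle (rad) of hatch 3, an aluminium plate 100 x 78 x 4 mm on an axle: ribbed part 45 mm beyond the axle (box +x), plain part 55 mm on the near side. 0 shut and flush; grows as the ribbed part sinks into the well and the near part rises; stop at 1.45 (nearly upright). The free one moves under 1 to 2 N on the ribs and stays where it is left (stiff hinge)
- hatch4_ribs (a point): centre of the three dark ribs (46 mm long) on top of hatch 4, the place to press: 27 mm beyond the axle on the hatch's mid-line, 2 mm above the axle when shut. Turns with the hatch
- hatch4 (a joint): angle (rad) of hatch 4, an aluminium plate 100 x 78 x 4 mm on an axle: ribbed part 45 mm beyond the axle (box +x), plain part 55 mm on the near side. 0 shut and flush; grows as the ribbed part sinks into the well and the near part rises; stop at 1.45 (nearly upright). The free one moves under 1 to 2 N on the ribs and stays where it is left (stiff hinge)
- screwdriver: bystander: a screwdriver lying on the bench on the near side of the box, x along it
- spool: bystander: a grey solder-wire spool, 56 mm across, 40 mm high, standing on the bench beyond the box; origin under its centre
- jar: bystander: a small jar, 44 mm across, 60 mm high, standing on the bench beyond the box; origin under its centre

How it is judged (in metres and radians):
On the way:
1. a hatch has rocked: its ribbed end is down and its near edge up by at least 0.3 rad (value of joint any of hatch1, hatch2, hatch3, hatch4 above 0.3 rad), for 0.05 s.
At the end, for the whole second after the job is handed in: exactly one hatch stands open by more than 1.25 rad (stop at 1.45) and is at rest, the other three are shut (below 0.08 rad), and the screwdriver, spool and jar are within 20 mm of where they stood (((value of joint hatch1 above 1.25 rad and value of joint each of hatch2, hatch3, hatch4 below 0.08 rad) or (value of joint hatch2 above 1.25 rad and value of joint each of hatch1, hatch3, hatch4 below 0.08 rad) or (value of joint hatch3 above 1.25 rad and value of joint each of hatch1, hatch2, hatch4 below 0.08 rad) or (value of joint hatch4 above 1.25 rad and value of joint each of hatch1, hatch2, hatch3 below 0.08 rad)) and velocity of joint hatch1 between -0.05 and 0.05 rad/s and velocity of joint hatch2 between -0.05 and 0.05 rad/s and velocity of joint hatch3 between -0.05 and 0.05 rad/s and velocity of joint hatch4 between -0.05 and 0.05 rad/s and distance of each of screwdriver, spool, jar from where it was at the start of the episode below 0.02 m); the robot touches nothing.
It fails at once if the box or a hatch is pressed or pushed harder than 40 N by the fingers (contact force between the fingers and trunk above 40 N).
It fails at once if the screwdriver, spool or jar is lifted, carried or shifted by more than 20 mm, or the spool or jar tipped (distance of any of screwdriver, spool, jar from where it was at the start of the episode above 0.02 m or angle between any of spool, jar's own z axis and vertical above 0.35 rad).
It also fails if it takes over 51 s, if anything falls off the work surface, if the arm or the gripper's body presses on something with over 40 N, if the wrist force passes 120 N, or if a joint passes its speed limit or range.

## Working session

There is one attempt and no reset: what is moved stays moved. The work goes in short steps, Python scripts to look and compute and a tool call to move; the robot and the scene stay as the last step left them, time stands still between calls to the robot, and variables do not carry over. Pictures are saved under pics/ and viewed, about 8 in all and at most 12, crops included, and the job is handed in when it is done.

Besides the shell and the picture viewer there is one more tool, called after "Emit:" as a command line: name --argument value ..., lists and objects as JSON in quotes. step_arm: Moves the arm, as the interface text tells. Its arguments: {"type":"object","properties":{"rows":{"type":"array","items":{"type":"array"}},"hand":{"type":"number"},"newtons":{"type":"number"}},"required":["rows"]}

```bash
mkdir -p pics; ls
python3 - <<'E'
from rig import arm
import cv2,json
print(arm.state())
for n in("scene","top"):
    cv2.imwrite(f"pics/{n}0.png",arm.read_camera(n)[:,:,::-1]); print(arm.camera_model(n))
a=cv2.imread("pics/scene0.png");b=cv2.imread("pics/top0.png")
E
```

```text
pics
{'clock': 0.0, 'joint_positions': array([59.37634307, 34.3836145 , -0.14676097, 91.68405972,  0.1050194 ,
       54.02400135, -4.56967802]), 'dq': array([ 0.02046913, -0.0470117 , -0.02982444, -0.10772511, -0.01210039,
        0.01238955, -0.04345895]), 'effort': array([ 8.20782043e-04, -7.76439500e+01,  1.56493664e+00, -2.58000112e+01,
        1.23605088e-02,  8.97817954e-03,  1.84541005e-05]), 'position': array([ 320.18405436, -649.90473298,  230.40858771]), 'tool_rot': array([-174.17299083,   89.90843361,  122.06393373]), 'force': array([ 0.70044589, -0.8709536 , -0.18424255]), 'torque': array([0.02966242, 0.02935322, 0.00942301]), 'opening': 85.03015574868508}
{'intrinsics': array([[367.36005285,   0.        , 251.81088553],
       [  0.        , 367.36005285, 191.80665726],
       [  0.        ,   0.        ,   1.        ]]), 'eye': array([1022.03628456,  193.39244496,  538.93792159]), 'orientation': array([-132.78322987,    0.55785886,  109.1098231 ])}
{'intrinsics': array([[412.977717  ,   0.        , 264.36541889],
       [  0.        , 412.977717  , 191.91451757],
       [  0.        ,   0.        ,   1.        ]]), 'eye': array([492.6834644 ,   6.56493761, 732.98831876]), 'orientation': array([-176.76441603,   -0.40671578,  -88.98845607])}
```

View pics/top0.png

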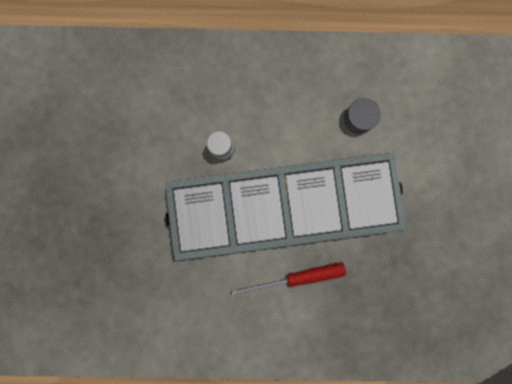

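View pics/scene0.png

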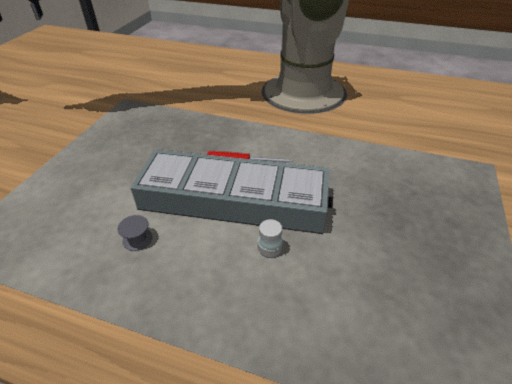

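The top view shows the box with hatches centred near (201,217), (257,210), (314,203) and (370,195), with the ribs on the upper (far) side. The jar is at (219,146), the spool at (363,116) and the screwdriver runs (235,291)-(345,270). The scene view shows the same layout from the far side.

```bash
cat > h.py <<'E'
from rig import arm
import cv2,numpy as np
from scipy.spatial.transform import Rotation as R
def rot(o): return R.from_euler('xyz',o,degrees=True).as_matrix()
def ray(name,uv,z):
    m=arm.camera_model(name); d=rot(m['orientation'])@np.linalg.inv(m['intrinsics'])@np.array([uv[0],uv[1],1.])
    return m['eye']+d*(z-m['eye'][2])/d[2]
def proj(name,p):
    m=arm.camera_model(name); q=m['intrinsics']@rot(m['orientation']).T@(np.array(p)-m['eye']); return q[:2]/q[2]
E
python3 - <<'E'
from h import *
a=cv2.imread("pics/top0.png"); g=a.min(2)
print(g[217,201],g[160,180])
m=(g>115).astype(np.uint8); m=cv2.morphologyEx(m,cv2.MORPH_CLOSE,np.ones((7,7)))
P=[]
for c in cv2.findContours(m,0,2)[0]:
    if cv2.contourArea(c)<1500: continue
    r=cv2.minAreaRect(c); p=ray("top",r[0],62); P.append(p); print(r,p.round(1),cv2.contourArea(c))
P=np.array(sorted(P,key=lambda p:-p[1]))
d=P[0]-P[-1]; yaw=np.arctan2(-d[0],d[1]); print("yaw",np.degrees(yaw),np.linalg.norm(d))
X=np.array([np.cos(yaw),np.sin(yaw),0]);Y=np.array([-np.sin(yaw),np.cos(yaw),0])
c=P.mean(0)+5*X; c[2]=60; print("axle",c)
b=cv2.imread("pics/scene0.png")
A=cv2.resize(a[130:270,150:420],None,fx=2.9,fy=2.9);
for y in(138,46,-46,-138):
    p=c+27*X+y*Y; p[2]=62; print(p.round(1),proj("top",p).round(1),proj("scene",p).round(1))
for n,uv,z in(("jar",(219,146),60),("spool",(363,116),40)): print(n,ray("top",uv,z).round())
print(rot(arm.state()['tool_rot']).round(3))
E
```

```text
162 108
((267.69830322265625, 295.12933349609375), (100.05551147460938, 64.73406982421875), 66.80140686035156) [364.9  -5.8  62. ] 1774.0
((200.86924743652344, 216.953857421875), (61.893333435058594, 47.87740707397461), 82.87498474121094) [488.2 104.6  62. ] 2846.0
((256.74456787109375, 206.83407592773438), (67.53565979003906, 47.645015716552734), 82.40535736083984) [506.2  14.4  62. ] 2839.5
((353.63079833984375, 145.54617309570312), (173.6412353515625, 284.9567565917969), 64.44003295898438) [ 609.5 -142.6   62. ] 24115.0
yaw 26.136195157465647 275.3505255424348
axle [496.69930641  -5.13876071  60.        ]
[460.1 130.6  62. ] [184.3 234.1] [317.1 179. ]
[500.7  48.1  62. ] [236.  209.9] [271.2 183.1]
[541.2 -34.5  62. ] [287.2 185.9] [224.3 187.2]
[ 581.7 -117.1   62. ] [338.  162.1] [176.4 191.5]
jar [605.  78.  60.]
spool [ 664. -163.   40.]
[[-0.001  0.897  0.442]
 [ 0.001  0.442 -0.897]
 [-1.    -0.    -0.001]]
```

Run:
```python
from h import *
a=cv2.imread("pics/top0.png"); g=a.min(2)
m=(g>138).astype(np.uint8); m=cv2.morphologyEx(m,cv2.MORPH_CLOSE,np.ones((5,5)))
P=[]
for c in cv2.findContours(m,0,2)[0]:
    if cv2.contourArea(c)<1000: continue
    r=cv2.minAreaRect(c); p=ray("top",r[0],62); P.append(p); print(np.round(r[0]),np.round(r[1]),round(r[2]),p.round(1))
P=np.array(sorted(P,key=lambda p:-p[1]))
d=P[0]-P[-1]; yaw=np.arctan2(-d[0],d[1]); print("yaw",np.degrees(yaw),np.linalg.norm(d))
X=np.array([np.cos(yaw),np.sin(yaw),0]);Y=np.array([-np.sin(yaw),np.cos(yaw),0])
c=P.mean(0)+5*X; c[2]=60; print("axle",c)
for y in(138,46,-46,-138):
    p=c+27*X+y*Y; p[2]=62; print(p.round(1),proj("top",p).round(1),proj("scene",p).round(1))
```

```text
[201. 217.] [60. 47.] 83 [488.  104.6  62. ]
[257. 210.] [60. 47.] 82 [501.7  13.7  62. ]
[313. 202.] [61. 47.] 82 [515.7 -77.2  62. ]
[369. 195.] [60. 47.] 82 [ 529.1 -168.3   62. ]
yaw 8.565981743853541 275.94511742500725
axle [513.57333127 -31.07537858  60.        ]
[519.7 109.4  62. ] [198.4 197.5] [299.5 196.2]
[533.4  18.4  62. ] [254.6 190.1] [251.4 190.5]
[547.1 -72.5  62. ] [310.5 182.7] [205.2 185. ]
[ 560.8 -163.5   62. ] [366.3 175.3] [160.5 179.7]
```

```bash
cat >> h.py <<'E'
yaw=np.radians(8.57); X=np.array([np.cos(yaw),np.sin(yaw),0]);Y=np.array([-np.sin(yaw),np.cos(yaw),0]);Z=np.array([0,0,1.])
AX=np.array([513.6,-31.1,60.])
def box(x,y,z): return AX+x*X+y*Y+z*Z   # z relative to axle
def go(p,tilt=0):
    "shift (m, tool axes) and rotvec to TCP p, tool down leaning tilt deg to box +x"
    s=arm.state(); R0=rot(s['tool_rot']); t=np.radians(tilt)
    tx=-np.cos(t)*Z-np.sin(t)*X; tz=-Y; R1=np.c_[tx,np.cross(tz,tx),tz]
    print("shift",(R0.T@(p-s['position'])/1000).round(4),"rot",R.from_matrix(R0.T@R1).as_rotvec().round(4))
def where():
    s=arm.state(); d=s['position']-AX; print(round(s['clock'],2),"box",(d@X).round(1),(d@Y).round(1),d[2].round(1),"F",s['force'].round(1),"q",s['joint_positions'].round(),"open",s['opening'])
E
python3 - <<'E'
from h import *
go(box(27,-138,60)); where()
E
```

```text
shift [ 0.1109  0.4309 -0.3298] rot [ 3.083e-01 -1.400e-03  3.000e-04]
0.1 box -283.4 -583.2 170.5 F [ 0.6 -0.5 -0.4] q [59. 34. -0. 92.  0. 54. -5.] open 85.28536823308102
```

Emit:
step_arm --rows '[[[0.0,0.015,-0.012],[0.01,0,0]],[[0.0,0.04,-0.031],[0.03,0,0]],[[0.0,0.07,-0.054],[0.05,0,0]],[[0.0,0.1,-0.077],[0.07,0,0]],[[0.0,0.13,-0.1],[0.09,0,0]],[[0.0,0.16,-0.123],[0.11,0,0]],[[0.0,0.19,-0.146],[0.135,0,0]],[[0.0,0.22,-0.168],[0.16,0,0]],[[0.0,0.245,-0.188],[0.18,0,0]],[[0.0,0.26,-0.2],[0.19,0,0]]]' --hand 1 --newtons 40

```text
clock: 0.93
position: [467.0, -351.9, 231.1]
tool_rot: [160.1, 89.9, 85.6]
force: [0.4, -0.6, 1.0]
opening: -0.2
```

Run:
```python
from h import *
go(box(27,-138,60)); where()
```

```text
shift [ 0.1114  0.1407 -0.1563] rot [ 0.1209 -0.0016 -0.0005]
0.93 box -93.9 -310.3 171.1 F [ 0.4 -0.6  1. ] q [ 30.  25.   2. 111.  -1.  45. -42.] open -0.17206463422115653
```

Emit:
step_arm --rows '[[[0.006,0.01,-0.011],[0.01,0,0]],[[0.02,0.028,-0.031],[0.03,0,0]],[[0.038,0.05,-0.055],[0.05,0,0]],[[0.057,0.073,-0.081],[0.07,0,0]],[[0.076,0.097,-0.108],[0.09,0,0]],[[0.093,0.118,-0.131],[0.105,0,0]],[[0.105,0.133,-0.148],[0.115,0,0]],[[0.111,0.141,-0.156],[0.121,0,0]],[[0.111,0.141,-0.156],[0.121,0,0]],[[0.111,0.141,-0.156],[0.121,0,0]]]'

```text
clock: 1.77
position: [559.6, -169.0, 120.2]
tool_rot: [-65.5, 89.9, -147.1]
force: [-1.1, -0.5, 0.1]
opening: -0.0
```

Run:
```python
from h import *
go(box(27,-138,10)); where()
a=np.hstack([arm.read_camera("top")[90:290,140:440],cv2.resize(arm.read_camera("scene")[100:300,100:400],None,fx=1,fy=1)])
cv2.imwrite("pics/c1.png",cv2.resize(a[:,:,::-1],(800,267)))
```

```text
shift [ 0.0502  0.0021 -0.0052] rot [-0.0022  0.0004  0.001 ]
1.77 box 25.0 -143.2 60.2 F [-1.1 -0.5  0.1] q [  9.  33.   3. 116.  -4.  31. -67.] open -0.03736884108618031
```

View pics/c1.png

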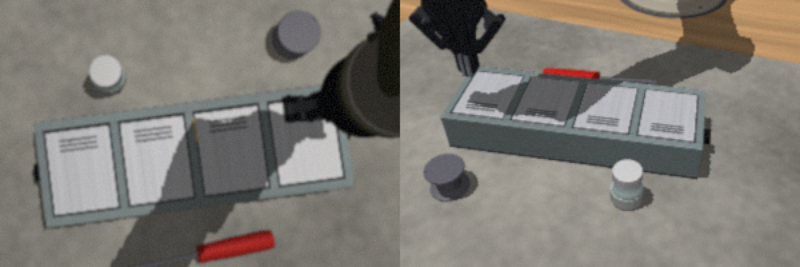

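The left crop shows the closed fingers over hatch 4's ribs, at about (305,108), well clear of the bystanders. I'll descend and press gently.

Emit:
step_arm --rows '[[[0.012,0.002,-0.005],[0,0,0]],[[0.03,0.002,-0.005],[0,0,0]],[[0.045,0.002,-0.005],[0,0,0]],[[0.052,0.002,-0.005],[0,0,0]],[[0.056,0.002,-0.005],[0,0,0]],[[0.058,0.002,-0.005],[0,0,0]],[[0.059,0.002,-0.005],[0,0,0]],[[0.06,0.002,-0.005],[0,0,0]],[[0.061,0.002,-0.005],[0,0,0]],[[0.061,0.002,-0.005],[0,0,0]]]'

```text
clock: 2.7
position: [561.2, -164.0, 61.1]
tool_rot: [41.7, 89.9, -39.9]
force: [-4.0, -0.4, 14.5]
opening: -0.3
```

Run:
```python
from h import *
where(); go(box(27,-138,-3))
```

```text
2.7 box 27.3 -138.6 1.1 F [-4.  -0.4 14.5] q [  9.  38.   3. 118.  -4.  24. -67.] open -0.2820326896028161
shift [ 0.0041 -0.0003 -0.0006] rot [-0.0037  0.0011 -0.001 ]
```

Hatch 4 pushes back with 14.5 N, so it is blocked. On to hatch 3.

Emit:
step_arm --rows '[[[-0.008,0,0],[0,0,0]],[[-0.02,0,-0.004],[0,0,0]],[[-0.022,0,-0.018],[0,0,0]],[[-0.022,0,-0.038],[0,0,0]],[[-0.022,0,-0.058],[0,0,0]],[[-0.022,0,-0.076],[0,0,0]],[[-0.022,0,-0.088],[0,0,0]],[[-0.022,0,-0.092],[0,0,0]],[[-0.018,0,-0.092],[0,0,0]],[[-0.012,0,-0.092],[0,0,0]]]'

```text
clock: 3.53
position: [548.4, -72.6, 71.7]
tool_rot: [61.8, 89.9, -19.8]
force: [-0.4, 0.2, -0.2]
opening: -0.1
```

Emit:
step_arm --rows '[[[0.004,0,0],[0,0,0]],[[0.006,0,0],[0,0,0]],[[0.008,0,0],[0,0,0]],[[0.009,0,0],[0,0,0]],[[0.01,0,0],[0,0,0]],[[0.011,0,0],[0,0,0]],[[0.012,0,0],[0,0,0]],[[0.012,0,0],[0,0,0]],[[0.012,0,0],[0,0,0]],[[0.012,0,0],[0,0,0]]]'

```text
clock: 4.37
position: [547.8, -71.8, 59.3]
tool_rot: [157.5, 90.0, 75.9]
force: [-0.1, 0.6, -0.7]
opening: 0.0
```

Run:
```python
from h import *
where(); go(box(27,-46,-3))
```

```text
4.37 box 27.7 -45.3 -0.7 F [-0.1  0.6 -0.7] q [ -1.  37.   3. 122.  -6.  21. -74.] open 0.024808689576989916
shift [ 0.0023 -0.0007  0.0007] rot [-0.0025 -0.0002 -0.0001]
```

Almost no force, so hatch 3 looks free. I'll go slowly deeper and check.

Emit:
step_arm --rows '[[[0.001,0,0],[0,0,0]],[[0.002,0,0],[0,0,0]],[[0.004,0,0],[0,0,0]],[[0.005,0,0],[0,0,0]],[[0.006,0,0],[0,0,0]],[[0.008,0,0],[0,0,0]],[[0.009,0,0],[0,0,0]],[[0.01,0,0],[0,0,0]],[[0.011,0,0],[0,0,0]],[[0.012,0,0],[0,0,0]]]'

```text
clock: 5.2
position: [547.8, -72.1, 47.2]
tool_rot: [63.6, 90.0, -18.0]
force: [-0.5, 0.9, 1.1]
opening: 0.2
```

Run:
```python
from h import *
where(); go(box(24,-46,-22),20)
a=np.hstack([arm.read_camera("top")[90:290,140:440],cv2.resize(arm.read_camera("scene")[100:300,100:400],None,fx=1,fy=1)])
cv2.imwrite("pics/c2.png",cv2.resize(a[:,:,::-1],(800,267)))
```

```text
5.2 box 27.7 -45.6 -12.8 F [-0.5  0.9  1.1] q [ -1.  38.   3. 122.  -6.  19. -74.] open 0.16740330812723744
shift [ 0.0092 -0.0037  0.0004] rot [-0.0027 -0.0004 -0.3492]
```

View pics/c2.png

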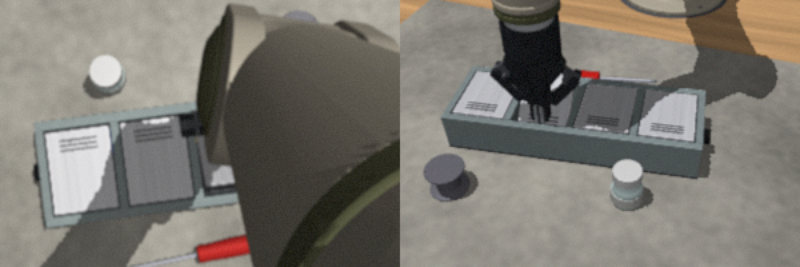

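Hatch 3 is sinking at about 1 N: the crop shows the fingers inside the well, with the rest of the box unchanged. Next I'll go deeper, leaning the tool outward and drawing towards the axle.

Emit:
step_arm --rows '[[[0.001,0,0],[0,0,-0.02]],[[0.002,-0.001,0],[0,0,-0.05]],[[0.003,-0.002,0],[0,0,-0.08]],[[0.004,-0.003,0],[0,0,-0.11]],[[0.005,-0.004,0],[0,0,-0.14]],[[0.006,-0.005,0],[0,0,-0.17]],[[0.007,-0.006,0],[0,0,-0.2]],[[0.008,-0.007,0],[0,0,-0.23]],[[0.009,-0.008,0],[0,0,-0.26]],[[0.009,-0.008,0],[0,0,-0.26]]]'

```text
clock: 6.13
position: [540.5, -72.8, 37.7]
tool_rot: [-90.0, 75.0, -171.5]
force: [0.8, -0.2, -0.8]
opening: -0.2
```

Run:
```python
from h import *
where(); go(box(15,-46,-22),20)
```

```text
6.13 box 20.4 -45.3 -22.3 F [ 0.8 -0.2 -0.8] q [ -4.  43.   7. 113.  -4.  39. -77.] open -0.2430759737679901
shift [ 0.0011 -0.0053  0.0007] rot [-0.0019 -0.0006 -0.0881]
```

Emit:
step_arm --rows '[[[0,-0.0005,0],[0,0,-0.01]],[[0,-0.001,0],[0,0,-0.02]],[[0.0005,-0.0015,0],[0,0,-0.03]],[[0.0005,-0.002,0],[0,0,-0.04]],[[0.001,-0.003,0],[0,0,-0.05]],[[0.001,-0.0035,0],[0,0,-0.06]],[[0.001,-0.004,0],[0,0,-0.07]],[[0.001,-0.0045,0],[0,0,-0.08]],[[0.001,-0.005,0],[0,0,-0.088]],[[0.001,-0.005,0],[0,0,-0.088]]]'

```text
clock: 6.97
position: [534.8, -74.0, 38.5]
tool_rot: [-90.0, 70.0, -171.6]
force: [1.7, -0.0, -0.5]
opening: 0.2
```

Run:
```python
from h import *
where(); go(box(12,-46,-22),20)
a=arm.read_camera("scene")[90:270,110:350]
cv2.imwrite("pics/c3.png",cv2.resize(a[:,:,::-1],None,fx=3,fy=3))
```

```text
6.97 box 14.6 -45.5 -21.5 F [ 1.7 -0.  -0.5] q [ -5.  45.   8. 110.  -3.  45. -77.] open 0.2142019402353515
shift [ 0.0013 -0.0023  0.0005] rot [-0.0025 -0.0008 -0.0001]
```

View pics/c3.png

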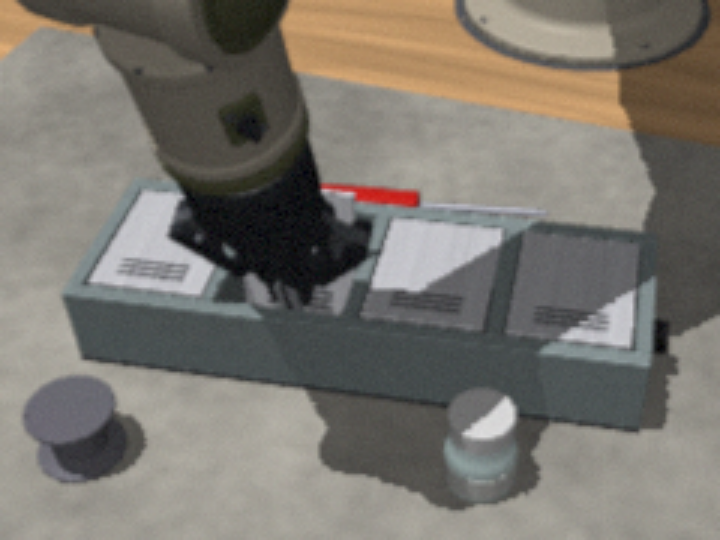

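The lean is fine and neither the jar (480,440) nor the spool (75,425) is near the gripper. The hatch is part open with its ribs still visible at (320,300), so I'll push on towards the near side until the force rises at the stop.

Emit:
step_arm --rows '[[[0,-0.0004,0],[0,0,0]],[[0,-0.0008,0],[0,0,0]],[[0.0005,-0.0012,0],[0,0,0]],[[0.0005,-0.0016,0],[0,0,0]],[[0.001,-0.002,0],[0,0,0]],[[0.001,-0.0025,0],[0,0,0]],[[0.001,-0.003,0],[0,0,0]],[[0.001,-0.0035,0],[0,0,0]],[[0.001,-0.004,0],[0,0,0]],[[0.001,-0.004,0],[0,0,0]]]'

```text
clock: 7.85
position: [533.5, -74.1, 38.9]
tool_rot: [-89.9, 70.4, -171.5]
force: [9.4, 1.4, -3.8]
opening: -0.0
```

Run:
```python
from h import *
where()
```

```text
7.85 box 13.3 -45.5 -21.1 F [ 9.4  1.4 -3.8] q [ -5.  45.   8. 111.  -3.  44. -77.] open -0.04633635719849734
```

Force has risen to 10 N with the motion stopped, where the geometry puts the stop. I'll ease off and withdraw along the tool axis.

Emit:
step_arm --rows '[[[0,0.002,0],[0,0,0]],[[0,0.005,0],[0,0,0]],[[-0.003,0.007,0],[0,0,0]],[[-0.012,0.008,0],[0,0,0]],[[-0.025,0.008,0],[0,0,0]],[[-0.045,0.008,0],[0,0,0]],[[-0.07,0.008,0],[0,0,0]],[[-0.1,0.008,0],[0,0,0]],[[-0.125,0.008,0],[0,0,0]],[[-0.14,0.008,0],[0,0,0]]]'

```text
clock: 8.68
position: [586.6, -66.5, 171.1]
tool_rot: [-89.9, 70.2, -171.5]
force: [0.7, -0.1, 0.6]
opening: 0.0
```

Run:
```python
from h import *
where()
a=arm.read_camera("scene")[90:270,110:350]
cv2.imwrite("pics/c4.png",cv2.resize(a[:,:,::-1],None,fx=3,fy=3))
```

```text
8.68 box 66.9 -45.9 111.1 F [ 0.7 -0.1  0.6] q [ -7.  38.  10. 100.  -3.  63. -78.] open 0.04323213929259255
```

View pics/c4.png

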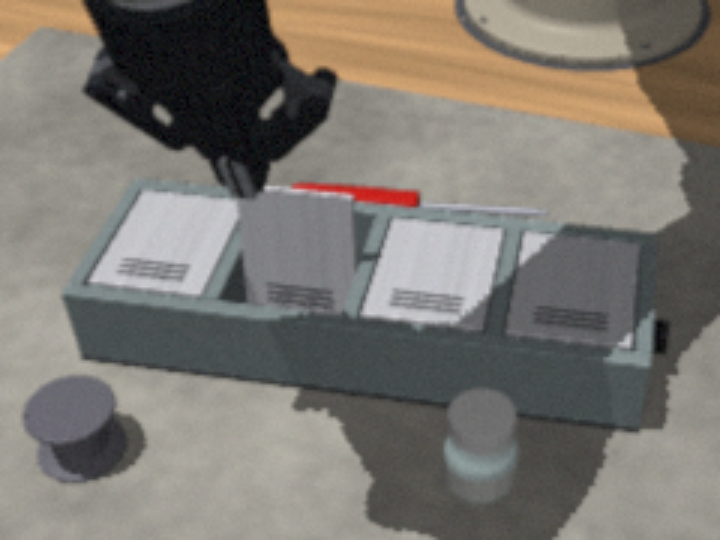

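Hatch 3 now stands up on its own, its top edge at crop row ~190, columns 245-355. I'll check the angle by projection.

Run:
```python
from h import *
for t in(0.9,1.0,1.1,1.2,1.25,1.3,1.35,1.4,1.45):
    f=lambda s,y:((proj("scene",box(s*np.cos(t)+2*np.sin(t),y,-s*np.sin(t)+2*np.cos(t)))-[110,90])*3).round().tolist()
    print(t,"top edge",f(-55,-7),f(-55,-85),"ribs ctr",f(27,-46),"near shut check",((proj("scene",box(-55,46,2))-[110,90])*3).round().tolist())
```

```text
0.9 top edge [361.0, 185.0] [248.0, 173.0] ribs ctr [292.0, 301.0] near shut check [446.0, 223.0]
1.0 top edge [359.0, 185.0] [245.0, 173.0] ribs ctr [293.0, 301.0] near shut check [446.0, 223.0]
1.1 top edge [357.0, 186.0] [242.0, 174.0] ribs ctr [294.0, 300.0] near shut check [446.0, 223.0]
1.2 top edge [356.0, 188.0] [240.0, 176.0] ribs ctr [295.0, 299.0] near shut check [446.0, 223.0]
1.25 top edge [355.0, 190.0] [238.0, 178.0] ribs ctr [296.0, 299.0] near shut check [446.0, 223.0]
1.3 top edge [354.0, 191.0] [237.0, 179.0] ribs ctr [297.0, 298.0] near shut check [446.0, 223.0]
1.35 top edge [352.0, 193.0] [235.0, 181.0] ribs ctr [297.0, 297.0] near shut check [446.0, 223.0]
1.4 top edge [351.0, 195.0] [234.0, 183.0] ribs ctr [298.0, 296.0] near shut check [446.0, 223.0]
1.45 top edge [350.0, 197.0] [233.0, 185.0] ribs ctr [298.0, 295.0] near shut check [446.0, 223.0]
```

The scene view hardly depends on the angle here. I'll clear the arm and use the top view, where it does.

Emit:
step_arm --rows '[[[-0.01,0,0.005],[0,0,0]],[[-0.025,0,0.02],[0,0,0]],[[-0.04,0,0.045],[0,0,0]],[[-0.055,0,0.075],[0,0,0]],[[-0.06,0,0.105],[0,0,0]],[[-0.06,0,0.135],[0,0,0]],[[-0.06,0,0.165],[0,0,0]],[[-0.06,0,0.195],[0,0,0]],[[-0.06,0,0.22],[0,0,0]],[[-0.06,0,0.24],[0,0,0]]]'

```text
clock: 9.57
position: [639.3, -304.0, 224.0]
tool_rot: [-90.0, 69.9, -171.7]
force: [-0.2, -0.0, -0.8]
opening: 0.1
```

Run:
```python
from h import *
where()
a=arm.read_camera("top")[90:310,160:420]
cv2.imwrite("pics/c5.png",cv2.resize(a[:,:,::-1],None,fx=2.7,fy=2.7))
for t in(0,1.1,1.2,1.25,1.3,1.35,1.4,1.45):
    f=lambda s,y,h:((proj("top",box(s*np.cos(t)+h*np.sin(t),y,-s*np.sin(t)+h*np.cos(t)))-[160,90])*2.7).round().tolist()
    print(t,"top edge far face",f(-55,-7,2),f(-55,-85,2),"near face",f(-55,-7,-2),f(-55,-85,-2),"ribs",f(27,-46,2))
```

```text
9.57 box 83.7 -288.6 164.0 F [-0.2 -0.  -0.8] q [ 10.  42.  13.  82.   1.  75. -61.] open 0.09244128074329916
0 top edge far face [361.0, 394.0] [490.0, 377.0] near face [360.0, 394.0] [488.0, 376.0] ribs [406.0, 250.0]
1.1 top edge far face [360.0, 341.0] [498.0, 323.0] near face [361.0, 348.0] [498.0, 329.0] ribs [405.0, 274.0]
1.2 top edge far face [359.0, 332.0] [497.0, 314.0] near face [360.0, 339.0] [498.0, 321.0] ribs [405.0, 278.0]
1.25 top edge far face [358.0, 328.0] [497.0, 309.0] near face [359.0, 334.0] [498.0, 316.0] ribs [405.0, 280.0]
1.3 top edge far face [358.0, 323.0] [497.0, 304.0] near face [359.0, 330.0] [497.0, 311.0] ribs [405.0, 282.0]
1.35 top edge far face [357.0, 318.0] [496.0, 300.0] near face [358.0, 325.0] [497.0, 307.0] ribs [405.0, 284.0]
1.4 top edge far face [357.0, 313.0] [496.0, 295.0] near face [358.0, 320.0] [496.0, 302.0] ribs [406.0, 286.0]
1.45 top edge far face [356.0, 308.0] [495.0, 290.0] near face [357.0, 315.0] [496.0, 297.0] ribs [406.0, 288.0]
```

View pics/c5.png

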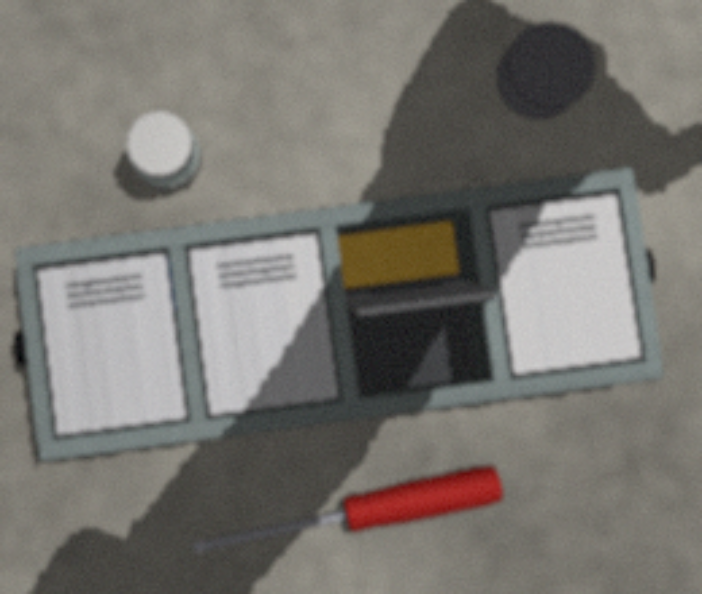

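The top view shows hatch 3's top edge as a light strip from about (357,310) to (495,293). That matches 1.43-1.45 rad. The other hatches look flush and the bystanders are in place, so I'm handing in.

Run:
```python
from h import *
a=cv2.imread("pics/top0.png").astype(int);b=arm.read_camera("top")[:,:,::-1].astype(int)
red=lambda i:np.argwhere((i[:,:,2]>90)&(i[:,:,1]<50)).mean(0).round(1)
print("screwdriver handle px",red(a),red(b)); where()
arm.sign_off()
```

```text
screwdriver handle px [274.5 316.7] [274.2 316.4]
9.67 box 82.7 -290.5 163.8 F [ 0.2 -0.4  0. ] q [ 10.  42.  13.  82.   1.  75. -61.] open 0.008896330802795739
the job is handed in; nothing more can be done
```

Hatch 3 is the free one. It now stands open on its own at about 1.43–1.45 rad, against the 1.25 rad required, and I handed the job in at 9.7 s of the 51 s allowed.

- **Finding it:** Hatch 4 pushed back with about 15 N, so it is blocked. Hatch 3 gave way at about 1 N. I did not need to press hatches 1 and 2.
- **Opening it:** I pushed hatch 3 down and round to its stop with the tool leaning outward. The highest end-of-move force reading was about 15 N, well under the 40 N limit.
- **Last checks:**
  - The top view shows the other three hatches flush.
  - The screwdriver handle is within half a pixel of where it started. I judged the spool and jar by eye only.
  - The arm is clear of everything and reads no contact force.
- **Limits of the checks:** The scene camera could not confirm the opening angle because its view barely changes with the angle, so that figure rests on the top view alone. No check failed.

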